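# Set the flow-cell slide to its mark with the backlash taken up

## Task

Set the flow-cell slide with its crank handwheel, whose drive has slack that is different every day. Wind clockwise (seen from above) past the red mark until the slide itself has been driven past its mark position, but by less than a tenth of a turn of real drive after the slack is used up, then wind back anticlockwise so that the wheel ends with its crank knob and white index in line with the red mark and the slide, taken along on the way back, at its mark position. Turn gently, let go of the wheel there, and leave the bottle, the vial rack and the screwdriver where they are.

Things in the scene. Friction and masses are not known exactly. Their poses are not given: they have to be found in the camera images.
- hub (a point): Fixed point on the handwheel's vertical axis, 86 mm above the bench, on a fixed white gearbox 160 x 160 x 64 mm. Its x axis points level to the red mark; z is up. A low metal bed with a blue carriage (all under 95 mm high) extends from the gearbox along +x, 80 to 280 mm from the axis.
- mark (a point): The red line (5 mm wide, 15 mm long) on the steel dial ring beyond the wheel rim, 70 mm from the wheel axis, 67 mm above the bench. Fixed. The wheel is set when knob and white index are on the line from hub to mark.
- wheel: Dark handwheel, 120 mm across, rim top 87 mm above the bench; origin on its axis, x axis along its white index to the knob; stays where left. Slack between turning one way and the other: 0.4 to 2.2 rad of wheel, different each start; at first it is within 0.3 rad of the slack's anticlockwise end. Moving the knob takes under 1 N in the slack, about 10 N once the drive has hold.
- knob (a point): Mid-grip point, on the axis of the yellow upright crank knob: a cylinder 20 mm across, 43 mm tall (87 to 130 mm above the bench), free to spin, 48 mm from the wheel axis. The point is 111 mm above the bench. It starts 0.5 to 1.6 rad anticlockwise of the mark (seen from above). Wound anticlockwise with the slack used up, the slide is true to the dial. Never load it over 120 N, grip included.
- cell (a point): Top of the clear cell on the blue carriage (46 x 70 mm). It moves along the hub's +x by only 1 mm per rad of real drive (clockwise = +x): too little to see well, so tell slack from drive by feel. At its mark position it is 190 mm from the hub along hub x. It must pass that by 0.1 mm or more, never by 0.7 mm (0.7 rad of real drive), and end there.
- bottle_mid (a point): Middle of an amber bottle with red cap, 68 mm across, 150 mm tall, 0.45 kg, standing beside the gearbox. Bystander.
- rack_mid (a point): Middle of a blue vial rack 100 x 70 x 48 mm on the bench. Bystander.
- driver: Screwdriver 170 mm long lying on the bench; origin at its middle on the bench. Bystander.

How it is judged:
By the outcome, as a careful person would: the job done as asked, in the order asked, and still so for the second after the job is handed in, with the robot touching nothing.
It also fails if it takes over 72 s, if anything falls off the work surface, if the arm or the gripper's body presses on something with over 40 N, if the wrist force passes 120 N, or if a joint passes its speed limit or range.

## Robot

A 7-joint arm with a two-finger parallel gripper is mounted at the origin on the work surface. World frame = base frame: x ahead of the robot, y to its left, z up, the work surface at z = 0. Lengths are in m, angles in rad, forces in N, time in s.
With the tool pointing down it reaches from about 0.4 to 0.875 m from the base axis. Payload 19.3 kg.
Tool frame: the origin (TCP) lies at the very end of the fingers, on their centre line; the grasp point (between the pads) lies bot.grasp_offset behind it (bot.grasp_offset is the distance from the TCP to the grasp point, in m); z points along the fingers, y is the direction in which the jaws open and shut (so a half turn about z gives the same grasp; the last joint's range is limited). The gripper opens to 85 mm and grips with 20 to 120 N. Pads are 22 mm wide; open, the fingers measure 114 mm over their backs; the gripper's body (76 mm by 85 mm) begins 54 mm behind the grasp point. The pads swing forward as they close: fully open they stand 13 mm farther back than shut.
Start: joints at [-1.281, 0.521, -0.036, 1.599, 0.021, 1.021, -0.113], TCP at [0.22, 0.585, 0.231] pointing down, gripper open.
Joint ranges: [-2.91, 2.91], [-0.3, 2.13], [-1.5, 1.42], [0.17, 2.43], [-1.26, 4.41], [0.16, 1.93], [-2.52, 2.52]. Speed limits (rad/s): [1.89, 1.89, 2.39, 2.39, 3.01, 3.01, 3.01].

## Interface

Orientations are given as [roll, pitch, yaw] about the fixed x, y, z axes, in that order (R = Rz(yaw) Ry(pitch) Rx(roll)).
In Python, from workcell import bot gives the robot as it stands. The module is installed in compiled form; this text tells all that it offers.
- The arm moves only by the shell command python3 -m handwheel 'ROWS' [OPENING] [FORCE]. ROWS is JSON, a list of rows, each a list of 6 numbers: the shift along the tool's x, y, z as a fraction of full scale, then the turn, a rotation vector about the tool's x, y, z as a fraction of full scale. In form: [[x, y, z, rx, ry, rz], ...]. A call has 1 to 8 rows; each row shifts and turns the commanded pose from where the row before left it, along the tool's axes as they then stand; what a row does not reach is not made up. Full scale, the value 1, is 0.025 m for a shift and 360 degrees for a turn. A row lasts 1/8 s, in which the tool goes at most 62.5 mm and 10.7 degrees, less where a joint would pass 70% of its speed; a pose out of reach is approached as far as the arm can. A call with a number of a shift or a turn outside -1 to 1 is refused whole. A call with a gripper value outside its range is refused whole. OPENING is the closure, from -1 (fully open) to 1 (shut), set as the call begins (- or left out, the last holds). The fingers move at their own pace and stop on an object; FORCE is the grip in N (left out, the last holds). Time passes only in rows, so rows that do not move let the fingers close. It gives the time, the measured TCP pose, the force and the opening at its end, in the units of the state.
- bot.observe(): the state, without advancing time (a new reading comes with each control period).
- bot.grab_frame(name): name is "side" or "top"; returns a dict with "pixels" (420x560x3 uint8, blue, green, red), "vertical_fov" (degrees; the focal length in pixels is half the picture's height over the tangent of half this angle, whatever the lens; pixels are square), "cx", "cy" (the principal point, pixels), "D" ([k1, k2, p1, p2, k3] as OpenCV has them; the pictures are not rectified), "R" (3x3) and "t" (3): a world point X has camera coordinates R X + t. Camera axes: x right, y down, z forward; pixel columns grow to the right and rows downward; lengths in m; the calibration is good to about 2 mm. A picture is of the moment at which its call begins. There is no depth.
- bot.job_done(): hands the job in, once; it reports no verdict.
Trained networks look in a picture, given as the dict that the camera call returned (one of the last four; its "shot" number tells which), for a name from the list of things; names that differ only in an ending like _2 or _b are one class to them, and where a whole thing is asked for, a point or a joint stands for the part that bears it (a point fixed in the world has none). Each returns a list of dicts, best first, with "score" (0 to 1); they miss things now and then, are a little off and sometimes report something else, mostly with a low value. They report only what shows in the picture. A call takes as long as a camera call.
- bot.trace(picture, thing): "region" (420x560 bool, what is visible of it) and "point" ([column, row] in pixels, amid what is visible of it).
The state is a dict: "clock": time; "qpos": joint angles; "qd": joint speeds; "joint_efforts": joint torques, N m; "position": TCP position; "tool_rot": TCP orientation; "force": force on the tool from outside, world axes, zero at the start; "moment": the same for the moment, N m; "grip_width": finger opening in m.
Only numpy, scipy, OpenCV 4.12 (cv2) and the standard library are available. Lean on these libraries where they do the work, as an engineer would, in place of code of your own. Each camera call takes 0.05 s, during which the arm holds its last target.

## Working session

There is one attempt and no reset: what is moved stays moved. The work goes in short steps, Python scripts to look and compute and a shell command to move; the robot and the scene stay as the last step left them, time stands still between calls to the robot, and variables do not carry over. Pictures are saved under pics/ and viewed, and the job is handed in when it is done.

```bash
mkdir -p pics
cat > h.py <<'E'
import numpy as np, cv2
from workcell import bot
from scipy.spatial.transform import Rotation as Ro
def K(p):
    f=210/np.tan(np.radians(p["vertical_fov"])/2)
    return np.array([[f,0,p["cx"]],[0,f,p["cy"]],[0,0,1.]])
def ray(p,uv):
    u=cv2.undistortPoints(np.array([[uv]],float),K(p),np.array(p["D"],float))[0,0]
    R=np.array(p["R"]);t=np.array(p["t"])
    return -R.T@t, R.T@np.array([u[0],u[1],1.])
def atz(p,uv,z):
    o,d=ray(p,uv); return o+d*(z-o[2])/d[2]
def proj(p,X):
    r,_=cv2.Rodrigues(np.array(p["R"],float))
    return cv2.projectPoints(np.array(X,float).reshape(-1,3),r,np.array(p["t"],float),K(p),np.array(p["D"],float))[0][:,0]
E
python3 - <<'E'
from h import *
s=bot.observe(); print(s); print(bot.grasp_offset)
for n in("top","side"):
    p=bot.grab_frame(n); cv2.imwrite(f"pics/{n}0.png",p["pixels"])
    print(n,-np.array(p["R"]).T@p["t"])
    for th in("knob","wheel","mark","hub","bottle_mid","rack_mid","driver","cell"):
        r=bot.trace(p,th)
        for q in r[:2]: print(th,q["score"],q["point"],int(q["region"].sum()))
E
```

```text
{'clock': 0.0, 'qpos': array([-1.28125362,  0.52200543, -0.03635153,  1.59999144,  0.02124483,
        1.0210821 , -0.1128143 ]), 'qd': array([-3.12691597e-05,  2.17424828e-03,  9.22826438e-04, -1.43571971e-03,
        2.18882727e-03, -5.74607755e-04, -4.37922773e-05]), 'joint_efforts': array([-3.00462983e-03, -9.27119136e+01,  1.97881982e+00, -3.69941354e+01,
        1.77743408e-02,  8.22435570e-03,  2.81974746e-05]), 'position': array([0.21993874, 0.58467662, 0.23073675]), 'tool_rot': array([-3.14049751e+00,  1.03683306e-04,  2.78186980e+00]), 'force': array([-0.45383863,  0.65126325,  0.01353748]), 'moment': array([ 0.03359042, -0.01285309, -0.02231624]), 'grip_width': 0.08517492118401487}
0.0187
top [0.54865543 0.04346888 1.17636122]
knob 0.72 [293.4, 246.6] 1991
knob 0.6 [227.2, 186.0] 331
wheel 0.41 [289.0, 226.4] 7030
mark 0.68 [290.2, 227.1] 7283
hub 0.9 [290.0, 226.3] 7152
bottle_mid 0.85 [179.2, 228.7] 737
rack_mid 0.93 [392.1, 246.8] 1215
driver 0.81 [227.7, 181.6] 441
cell 0.9 [301.5, 174.1] 514
side [ 0.31334253 -0.5362647   0.78717066]
knob 0.84 [264.4, 240.3] 2047
wheel 0.75 [265.1, 239.5] 2055
mark 0.86 [282.8, 240.6] 8000
hub 0.96 [279.5, 245.1] 8202
bottle_mid 0.7 [235.1, 169.8] 1167
rack_mid 0.83 [328.8, 352.5] 2154
driver 0.73 [290.6, 192.4] 376
cell 0.83 [337.1, 226.2] 584
cell 0.21 [284.0, 241.2] 8147
```

View pics/top0.png

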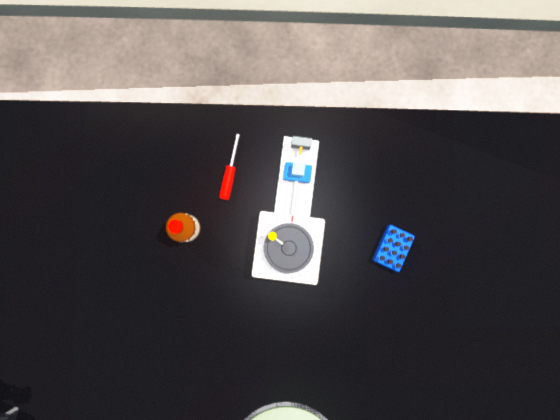

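View pics/side0.png

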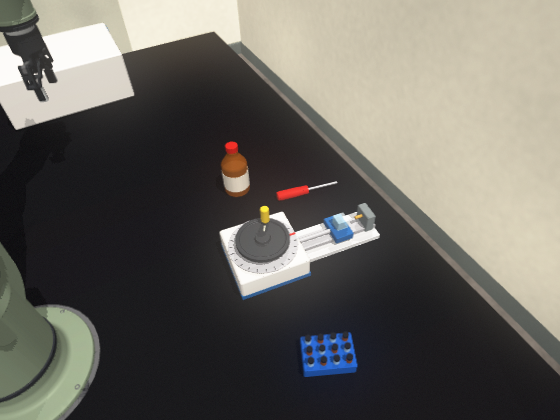

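Run:
```python
import cv2
a=cv2.imread("pics/top0.png")[130:310,150:430]
cv2.imwrite("pics/top0c.png",cv2.resize(a[30:150,80:200],None,fx=5,fy=5,interpolation=2))
a=cv2.imread("pics/side0.png")
cv2.imwrite("pics/side0c.png",cv2.resize(a[170:310,200:380],None,fx=4,fy=4,interpolation=2))
```

```text
(no output)
```

View pics/top0c.png

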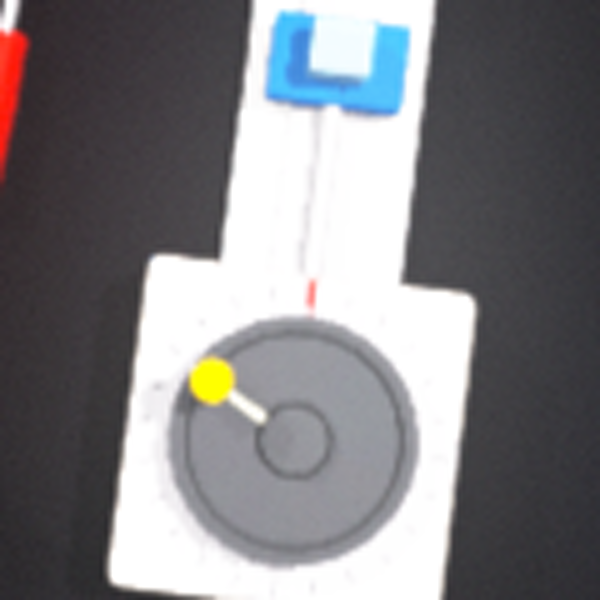

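View pics/side0c.png

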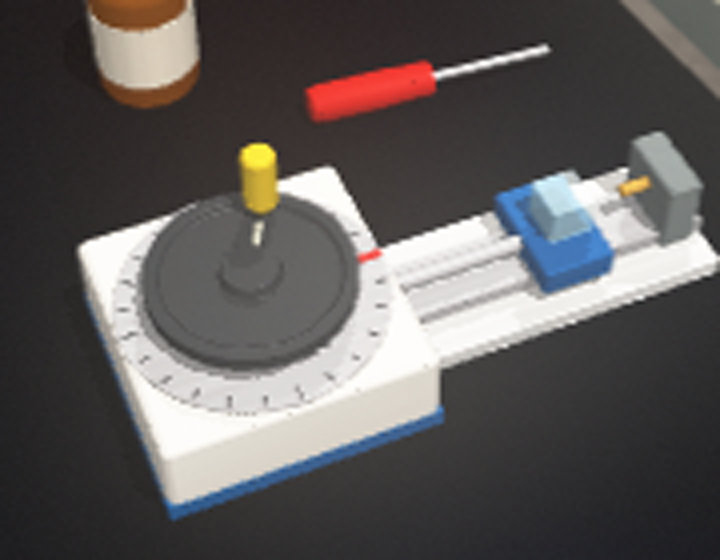

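```bash
cat >> h.py <<'E'
def blob(img,lo,hi,box):
    h=cv2.cvtColor(img,cv2.COLOR_BGR2HSV); m=cv2.inRange(h,np.array(lo),np.array(hi))
    k=np.zeros_like(m); x0,y0,x1,y1=box; k[y0:y1,x0:x1]=m[y0:y1,x0:x1]
    n,l,st,c=cv2.connectedComponentsWithStats(k)
    if n<2: return None
    i=1+np.argmax(st[1:,4]); return c[i],st[i],l==i
E
python3 - <<'E'
from h import *
t=bot.grab_frame("top"); s=bot.grab_frame("side")
ky=blob(t["pixels"],(22,120,120),(35,255,255),(245,190,330,290)); print("knob top px",ky[:2]); print(atz(t,ky[0],.13))
ky=blob(s["pixels"],(20,90,90),(35,255,255),(240,190,290,240)); print("knob side",ky[:2]);print(atz(s,ky[0],.109))
for z in(.13,): print()
for p,b in((t,(280,205,305,228)),(s,(285,220,300,245))):
    best=None
    for lo,hi in(((0,90,90),(8,255,255)),((172,90,90),(180,255,255))):
        r=blob(p["pixels"],lo,hi,b)
        if r and (best is None or r[1][4]>best[1][4]): best=r
    print("mark",best[:2],atz(p,best[0],.067))
# wheel rim
g=t["pixels"].max(2); m=(g[205:290,255:325]<150).astype(np.uint8)
n,l,st,c=cv2.connectedComponentsWithStats(m); 
for i in range(1,n): 
    if st[i,4]>500: print(i,st[i],c[i]+[255,205])
i=max(range(1,n),key=lambda i:st[i,4]*(np.hypot(*(c[i]+[255,205]-[289,247]))<6))
hull=cv2.convexHull(np.argwhere(l==i)[:,::-1].astype(np.int32))
e=cv2.fitEllipse(hull); cen=np.array(e[0])+[255,205]; print(e,cen,atz(t,cen,.087))
for d in ((1,0),(0,1)):
    r=np.array(d)*np.mean(e[1])/2; print(np.linalg.norm(atz(t,cen+r,.087)-atz(t,cen,.087)))
E
```

```text
knob top px (array([271.828125, 235.78125 ]), array([268, 232,   9,   9,  64], dtype=int32))
[0.55755711 0.04383214 0.13      ]
knob side (array([264.28846154, 213.95512821]), array([259, 206,  11,  18, 156], dtype=int32))
[0.55901938 0.04251185 0.109     ]

mark (array([292. , 218.5]), array([292, 217,   1,   4,   4], dtype=int32)) [ 0.60055292 -0.0040778   0.067     ]
mark (array([291.69230769, 233.38461538]), array([289, 232,   6,   4,  13], dtype=int32)) [ 0.601341   -0.00565634  0.067     ]
4 [  0  25  70  60 784] [294.20663265 279.52168367]
((32.666160583496094, 42.79139709472656), (45.42241668701172, 46.76071548461914), 104.43087005615234) [287.66616058 247.79139709] [0.53022536 0.00596569 0.087     ]
0.054520486722661576
0.05409670684799555
```

Run:
```python
from h import *
t=cv2.imread("pics/top0.png"); g=t.max(2).astype(int)
print(g[252,250:328]); print(g[210:288,289]); print(g[210:228,286:298])
s=cv2.imread("pics/side0.png").max(2).astype(int); print(s[245,222:312])
```

```text
[ 55  57  57  71 179 254 255 254 252 252 253 245 240 228 174 155 154 126
 141 150 153 154 155 156 155 157 154 154 157 156 156 151 126 110 136 151
 149 155 155 155 158 156 157 143 122 131 147 153 156 157 157 160 159 159
 159 159 158 159 156 120 135 153 162 211 253 254 253 253 253 251 253 177
  78  67  67  66  66  65]
[245 246 246 247 251 254 255 255 255 255 255 255 252 209 162 151 134 143
 158 162 161 162 160 160 159 160 161 162 159 157 136 134 159 159 159 157
 157 158 157 156 159 156 155 154 134 120 151 156 155 156 155 154 155 156
 155 152 155 151 146 131 134 150 164 235 254 254 254 254 255 255 254 228
  92  54  56  60  58  59]
[[255 255 254 245 233 250 254 254 252 254 254 254]
 [255 255 254 246 235 251 254 254 252 254 254 254]
 [255 255 254 246 233 252 255 254 251 254 254 254]
 [255 255 254 247 235 252 255 254 250 254 254 254]
 [255 255 255 251 244 252 254 253 251 254 254 254]
 [255 255 255 254 254 254 254 254 254 255 255 254]
 [255 255 255 255 255 255 255 255 255 255 255 255]
 [255 255 255 255 255 255 255 255 255 255 255 255]
 [255 255 255 255 255 255 255 255 255 255 255 255]
 [255 255 255 255 255 255 255 255 255 255 255 255]
 [255 255 255 255 255 255 255 255 255 255 255 255]
 [255 255 255 255 255 255 255 255 255 255 255 255]
 [253 252 252 252 253 253 254 254 254 255 255 255]
 [208 203 204 209 203 200 208 235 240 252 253 254]
 [162 162 164 162 163 163 165 174 179 202 208 240]
 [153 149 148 151 149 149 154 159 162 165 166 174]
 [134 128 129 134 131 132 135 143 148 148 156 158]
 [138 143 144 143 137 136 138 138 131 130 137 145]]
[128 153 176 236 248 251 223 230 230 231 224 169 165 139  82  93  94  93
  88  97  96  96  97  96  96  97  96  95  96  97  96  97  98  98  97  91
  91  93  91  91  91  91  91  95  96 103 102 103 103 103 103 103 102 103
 104 104 104 104 104 105 101  95  97 104 105 101 128 207 233 233 233 232
 232 232 232 238 250 254 253 248 230 223 224 222 220 220 221 226 233 226]
```

```bash
cat > m.py <<'E'
from h import *
from scipy.optimize import least_squares
def circ(img,p,cen,th,z=.087):
    g=cv2.cvtColor(img,cv2.COLOR_BGR2GRAY).astype(np.float32); g=img.max(2).astype(np.float32)
    P=[]
    for a in np.radians(np.arange(0,360,4)):
        X=np.array(cen)+.0; rs=np.arange(.05,.072,.00025)
        pts=np.c_[X[0]+rs*np.cos(a),X[1]+rs*np.sin(a),0*rs+z]
        uv=proj(p,pts).astype(np.float32)
        v=cv2.remap(g,uv[:,0],uv[:,1],1).ravel()
        i=np.argmax(v>th)
        if v[i]>th and i>0: P.append(pts[i,:2])
    P=np.array(P)
    f=lambda q:np.hypot(*(P-q[:2]).T)-.06
    r=least_squares(f,[*cen],loss="soft_l1",f_scale=.0007)
    return r.x,np.median(f(r.x)),np.std(f(r.x)),len(P)
E
python3 - <<'E'
from m import *
t=bot.grab_frame("top"); s=bot.grab_frame("side")
for p,th in((t,200),(s,160)):
    c=(.530,.001)
    for _ in range(3): c,*q=circ(p["pixels"],p,c,th)
    print(c,q)
# gearbox edges in top, z=.064
g=t["pixels"].max(2).astype(np.float32)
for nm,dirs in(("left",(0,1)),("right",(0,-1)),("near",(-1,0))):
    L=[]
    for o in np.arange(-.055,.056,.005):
        b=np.array(c)+ (np.array([o,0]) if dirs[0]==0 else np.array([0,o]))
        rs=np.arange(.066,.10,.0005); pts=np.c_[b+rs[:,None]*np.array(dirs),0*rs+.064]
        uv=proj(t,pts).astype(np.float32); v=cv2.remap(g,uv[:,0],uv[:,1],1).ravel()
        i=np.argmax(v<170); L.append(pts[i,:2])
    L=np.array(L,np.float32); vx,vy,x,y=cv2.fitLine(L,cv2.DIST_HUBER,0,.01,.01).ravel()
    n=np.array([-vy,vx]); d=abs((np.array(c)-[x,y])@n)
    print(nm,np.degrees(np.arctan2(vy,vx)),d)
E
```

```text
[0.53042737 0.00524799] [np.float64(-0.00099658993913734), np.float64(0.0004950291471466304), 84]
[ 0.52642222 -0.00603243] [np.float64(0.0010109507079055086), np.float64(0.0028097336132052236), 81]
left -6.634131 0.08851149740061354
right -6.341333 0.0700466984300225
near 83.57731 0.07724274164041099
```

```bash
cat >> h.py <<'E'
def delta(target,yaw=None):
    s=bot.observe(); R=Ro.from_euler('xyz',s["tool_rot"]).as_matrix()
    d=R.T@(np.array(target)-s["position"])/.025
    out=[np.round(d,3)]
    if yaw is not None:
        Rt=Ro.from_euler('xyz',[np.pi,0,yaw]).as_matrix()
        out.append(np.round(np.degrees(Ro.from_matrix(R.T@Rt).as_rotvec())/360,4))
    return out
E
python3 - <<'E'
from h import *
t=bot.grab_frame("top"); s=bot.grab_frame("side")
for p,z in((t,.15),(s,.075)):
    for th in("bottle_mid","rack_mid"):
        q=bot.trace(p,th)[0]; print(th,atz(p,q["point"],z if th[0]=='b' else .04))
print(delta([.558,.0433,.215],3.026), bot.observe()["clock"])
E
```

```text
bottle_mid [0.57141935 0.24866639 0.15      ]
rack_mid [ 0.53558863 -0.2538918   0.04      ]
bottle_mid [0.5751156 0.2504357 0.075    ]
rack_mid [ 0.53346406 -0.27351368  0.04      ]
[array([-20.281, -15.52 ,   0.651]), array([ 0.    , -0.    , -0.0389])] 1.4
```

```bash
python3 -m handwheel '[[-0.78,-0.6,0,0,0,0],[-0.78,-0.6,0,0,0,0],[-0.78,-0.6,0,0,0,0],[-0.78,-0.6,0,0,0,0],[-0.78,-0.6,0,0,0,0],[-0.78,-0.6,0,0,0,0],[-0.78,-0.6,0,0,0,0],[-0.78,-0.6,0,0,0,0]]' -1 25; python3 -m handwheel '[[-0.78,-0.6,0,0,0,0],[-0.78,-0.6,0,0,0,0],[-0.78,-0.6,0,0,0,0],[-0.78,-0.6,0,0,0,0],[-0.78,-0.6,0,0,0,0],[-0.78,-0.6,0,0,0,0],[-0.78,-0.6,0,0,0,0],[-0.78,-0.6,0,0,0,0]]'; python3 -m handwheel '[[-0.78,-0.6,0,0,0,0],[-0.78,-0.6,0,0,0,0],[-0.78,-0.6,0,0,0,0],[-0.78,-0.6,0,0,0,0],[-0.78,-0.6,0,0,0,0],[-0.78,-0.6,0,0,0,0],[-0.78,-0.6,0,0,0,-0.019],[0,0,0,0,0,-0.0199]]'
python3 - <<'E'
from h import *
print(delta([.558,.0433,.215],3.026), bot.observe()["clock"])
E
```

```text
clock: 2.4
position: [0.3245, 0.4164, 0.2314]
tool_rot: [3.141, 0.0, 2.781]
force: [0.4, 0.2, 0.9]
grip_width: 0.0853
clock: 3.4
position: [0.428, 0.2491, 0.2314]
tool_rot: [3.141, 0.0, 2.782]
force: [-0.7, 0.2, 0.2]
grip_width: 0.0857
clock: 4.4
position: [0.5189, 0.1017, 0.2313]
tool_rot: [-3.141, 0.0, 3.027]
force: [0.1, 0.4, -0.6]
grip_width: 0.085
[array([-1.819, -2.144,  0.654]), array([-0.0001,  0.0001,  0.0002])] 4.4
```

```bash
python3 -m handwheel '[[-0.6,-0.7,0.5,0,0,0],[-0.6,-0.7,0.5,0,0,0],[-0.6,-0.7,0.5,0,0,0],[0,0,0.5,0,0,0],[0,0,0,0,0,0]]'
python3 - <<'E'
from h import *
for n in("top","side"):
    p=bot.grab_frame(n); im=p["pixels"].copy(); cv2.imwrite(f"pics/{n}1.png",cv2.resize(im[130:310,170:400],None,fx=3,fy=3))
print(delta([.558,.0433,.096],3.026), bot.observe()["clock"])
E
```

```text
clock: 5.03
position: [0.5562, 0.0468, 0.1805]
tool_rot: [-3.141, -0.002, 3.026]
force: [-0.1, 0.3, 0.6]
grip_width: 0.0855
[array([-0.067, -0.156,  3.425]), array([ 0.0001, -0.    ,  0.0002])] 5.125
```

View pics/side1.png

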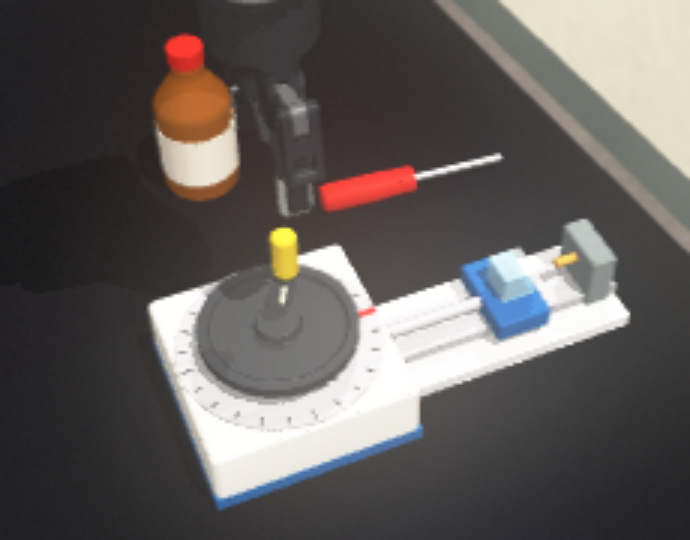

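View pics/top1.png

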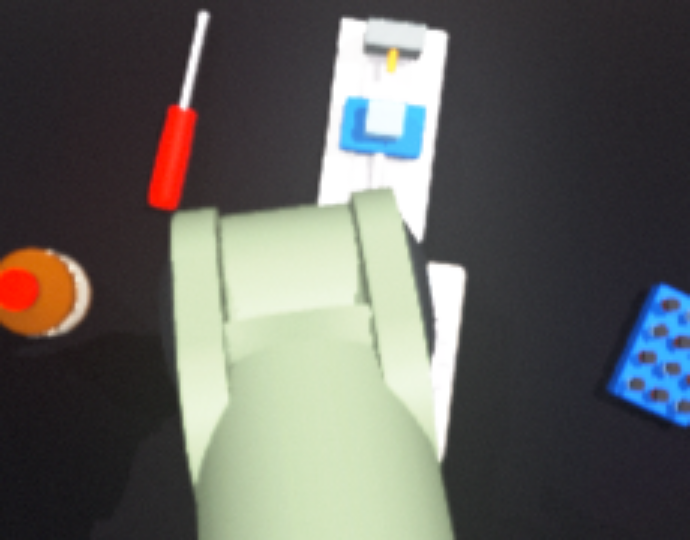

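Side view: fingers above the knob (enlarged 295,210 vs knob 284,255), bottle and driver clear; the arm hides the dial from the top camera. Descending.

```bash
python3 -m handwheel '[[-0.07,-0.16,0.6,0,0,0],[0,0,0.6,0,0,0],[0,0,0.6,0,0,0],[0,0,0.6,0,0,0],[0,0,0.6,0,0,0],[0,0,0.4,0,0,0],[0,0,0,0,0,0]]'
python3 - <<'E'
from h import *
print(delta([.558,.0433,.094],3.026), bot.observe()["force"])
p=bot.grab_frame("side"); im=p["pixels"].copy()
print(proj(p,[[.558,.0433,.13],bot.observe()["position"]]))
cv2.imwrite(f"pics/side2.png",cv2.resize(im[130:310,170:400],None,fx=3,fy=3))
E
```

```text
clock: 6.0
position: [0.558, 0.0426, 0.0956]
tool_rot: [-3.141, -0.001, 3.026]
force: [-0.1, -0.1, 0.1]
grip_width: 0.0851
[array([0.003, 0.029, 0.063]), array([-0.0001, -0.0002,  0.    ])] [-0.05235451 -0.11796737  0.0876259 ]
[[263.15326794 207.3800253 ]
 [264.32673873 217.91716342]]
```

View pics/side2.png

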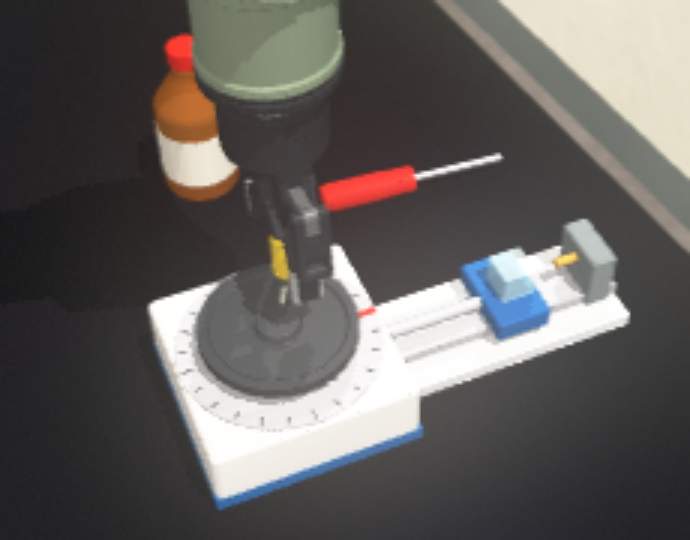

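```bash
python3 -m handwheel '[[0,0,0,0,0,0],[0,0,0,0,0,0],[0,0,0,0,0,0],[0,0,0,0,0,0],[0,0,0,0,0,0]]' 1 25;python3 -m handwheel '[[0,0,0,0,0,0],[0,0,0,0,0,0]]'
python3 - <<'E'
from h import *
s=bot.observe(); print(s["force"],s["moment"],s["position"],s["clock"])
p=bot.grab_frame("side"); im=p["pixels"].copy()
cv2.imwrite(f"pics/side3.png",cv2.resize(im[180:280,220:320],None,fx=6,fy=6))
E
```

```text
clock: 6.68
position: [0.5585, 0.0428, 0.0965]
tool_rot: [3.141, 0.001, 3.026]
force: [1.1, 0.9, 3.0]
grip_width: 0.0192
clock: 6.92
position: [0.5585, 0.0428, 0.0964]
tool_rot: [3.141, 0.0, 3.026]
force: [1.3, 1.3, 3.9]
grip_width: 0.0192
[1.27787224 1.28956664 3.93839277] [ 4.11621548e-01 -2.18669910e-01 -2.14744298e-04] [0.55852479 0.0427666  0.09644148] 6.925
```

View pics/side3.png

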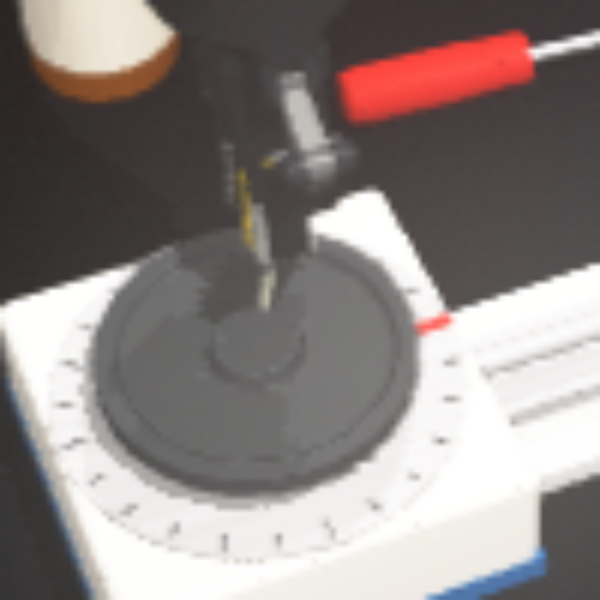

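```bash
cat > arc.py <<'E'
from h import *
import sys
# arc.py step(rad, + = clockwise) n [cumulative commanded angle deg]
hub=np.array([.531,.004]); r=.048; mk=np.radians(-6.5)
s=bot.observe(); P=s["position"][:2]-hub; a=np.arctan2(P[1],P[0])
F=s["force"]; tr=np.array([P[1],-P[0]])/np.linalg.norm(P)
print("clk %.2f th_cw %.3f rad, rad %.4f, Ftan_cw %.1f Frad %.1f Fz %.1f |yaw %.3f z %.4f w %.4f"%(s["clock"],(mk-a),np.linalg.norm(P),F[:2]@tr,F[:2]@P/np.linalg.norm(P),F[2],s["tool_rot"][2],s["position"][2],s["grip_width"]))
if len(sys.argv)>1:
    st=float(sys.argv[1]);n=int(sys.argv[2]); a0=float(sys.argv[3]) if len(sys.argv)>3 else mk-a
    y=s["tool_rot"][2]; rows=[]
    q=lambda th:r*np.array([np.cos(mk-th),np.sin(mk-th)])
    for i in range(n):
        d=q(a0+st*(i+1))-q(a0+st*i)
        rows.append([round((d[0]*np.cos(y)+d[1]*np.sin(y))/.025,3),round((d[0]*np.sin(y)-d[1]*np.cos(y))/.025,3),0,0,0,0])
    print("from",round(a0,3),"to",round(a0+st*n,3)); print(str(rows).replace(" ","").replace(".0,0,0,0",".0,0,0,0"))
E
python3 arc.py 0.06 8; python3 arc.py 0.06 8 -0.6
```

```text
clk 6.97 th_cw -1.067 rad, rad 0.0476, Ftan_cw -0.2 Frad 2.2 Fz 3.9 |yaw 3.026 z 0.0965 w 0.0190
from -1.067 to -0.587
[[np.float64(-0.099),np.float64(-0.058),0,0,0,0],[np.float64(-0.096),np.float64(-0.064),0,0,0,0],[np.float64(-0.092),np.float64(-0.07),0,0,0,0],[np.float64(-0.087),np.float64(-0.075),0,0,0,0],[np.float64(-0.083),np.float64(-0.08),0,0,0,0],[np.float64(-0.078),np.float64(-0.085),0,0,0,0],[np.float64(-0.072),np.float64(-0.09),0,0,0,0],[np.float64(-0.067),np.float64(-0.094),0,0,0,0]]
clk 6.97 th_cw -1.067 rad, rad 0.0476, Ftan_cw -0.2 Frad 2.2 Fz 3.9 |yaw 3.026 z 0.0965 w 0.0190
from -0.6 to -0.12
[[np.float64(-0.062),np.float64(-0.097),0,0,0,0],[np.float64(-0.056),np.float64(-0.1),0,0,0,0],[np.float64(-0.05),np.float64(-0.104),0,0,0,0],[np.float64(-0.044),np.float64(-0.106),0,0,0,0],[np.float64(-0.038),np.float64(-0.109),0,0,0,0],[np.float64(-0.031),np.float64(-0.111),0,0,0,0],[np.float64(-0.024),np.float64(-0.113),0,0,0,0],[np.float64(-0.017),np.float64(-0.114),0,0,0,0]]
```

```bash
sed -i 's/rows.append(\[round(/rows.append([float(round(/; s/\/.025,3),round(/\/.025,3)),float(round(/; s/\/.025,3),0,0,0,0\])/\/.025,3)),0,0,0,0])/' arc.py
python3 -m handwheel '[[-0.099,-0.058,0,0,0,0],[-0.096,-0.064,0,0,0,0]]' >/dev/null; python3 arc.py
python3 -m handwheel '[[-0.092,-0.07,0,0,0,0],[-0.087,-0.075,0,0,0,0]]' >/dev/null; python3 arc.py
python3 -m handwheel '[[-0.083,-0.08,0,0,0,0],[-0.078,-0.085,0,0,0,0]]' >/dev/null; python3 arc.py
python3 -m handwheel '[[-0.072,-0.09,0,0,0,0],[-0.067,-0.094,0,0,0,0]]' >/dev/null; python3 arc.py 0.06 8 -0.587
```

```text
clk 7.22 th_cw -0.942 rad, rad 0.0476, Ftan_cw 0.3 Frad 2.7 Fz 5.7 |yaw 3.026 z 0.0965 w 0.0187
clk 7.47 th_cw -0.817 rad, rad 0.0477, Ftan_cw -0.5 Frad 3.5 Fz 4.8 |yaw 3.026 z 0.0965 w 0.0193
clk 7.72 th_cw -0.696 rad, rad 0.0478, Ftan_cw 0.1 Frad 4.6 Fz 5.4 |yaw 3.026 z 0.0965 w 0.0194
clk 7.97 th_cw -0.575 rad, rad 0.0479, Ftan_cw -1.6 Frad 4.3 Fz 5.5 |yaw 3.026 z 0.0965 w 0.0192
from -0.587 to -0.107
[[-0.061,-0.098,0,0,0,0],[-0.055,-0.101,0,0,0,0],[-0.049,-0.104,0,0,0,0],[-0.043,-0.107,0,0,0,0],[-0.036,-0.109,0,0,0,0],[-0.029,-0.111,0,0,0,0],[-0.023,-0.113,0,0,0,0],[-0.016,-0.114,0,0,0,0]]
```

```bash
python3 -m handwheel '[[-0.061,-0.098,0,0,0,0],[-0.055,-0.101,0,0,0,0]]' >/dev/null; python3 arc.py
python3 -m handwheel '[[-0.049,-0.104,0,0,0,0],[-0.043,-0.107,0,0,0,0]]' >/dev/null; python3 arc.py
python3 -m handwheel '[[-0.036,-0.109,0,0,0,0],[-0.029,-0.111,0,0,0,0]]' >/dev/null; python3 arc.py
python3 -m handwheel '[[-0.023,-0.113,0,0,0,0],[-0.016,-0.114,0,0,0,0]]' >/dev/null; python3 arc.py 0.06 8 -0.107
```

```text
clk 8.22 th_cw -0.453 rad, rad 0.0480, Ftan_cw -0.6 Frad 4.7 Fz 4.8 |yaw 3.026 z 0.0965 w 0.0190
clk 8.47 th_cw -0.330 rad, rad 0.0481, Ftan_cw -0.6 Frad 4.5 Fz 4.9 |yaw 3.026 z 0.0965 w 0.0189
clk 8.72 th_cw -0.209 rad, rad 0.0482, Ftan_cw -0.9 Frad 4.1 Fz 4.2 |yaw 3.026 z 0.0965 w 0.0196
clk 8.97 th_cw -0.087 rad, rad 0.0483, Ftan_cw -1.3 Frad 5.2 Fz 5.1 |yaw 3.026 z 0.0965 w 0.0193
from -0.107 to 0.373
[[-0.009,-0.115,0,0,0,0],[-0.002,-0.115,0,0,0,0],[0.005,-0.115,0,0,0,0],[0.012,-0.115,0,0,0,0],[0.018,-0.114,0,0,0,0],[0.025,-0.112,0,0,0,0],[0.032,-0.111,0,0,0,0],[0.038,-0.109,0,0,0,0]]
```

```bash
python3 -m handwheel '[[-0.009,-0.115,0,0,0,0],[-0.002,-0.115,0,0,0,0]]' >/dev/null; python3 arc.py
python3 -m handwheel '[[0.005,-0.115,0,0,0,0],[0.012,-0.115,0,0,0,0]]' >/dev/null; python3 arc.py
python3 -m handwheel '[[0.018,-0.114,0,0,0,0],[0.025,-0.112,0,0,0,0]]' >/dev/null; python3 arc.py
python3 -m handwheel '[[0.032,-0.111,0,0,0,0],[0.038,-0.109,0,0,0,0]]' >/dev/null; python3 arc.py 0.06 8 0.373
```

```text
clk 9.22 th_cw -0.006 rad, rad 0.0483, Ftan_cw -11.4 Frad 4.7 Fz 4.1 |yaw 3.027 z 0.0966 w 0.0191
clk 9.47 th_cw 0.113 rad, rad 0.0484, Ftan_cw -10.5 Frad 5.3 Fz 3.2 |yaw 3.027 z 0.0966 w 0.0193
clk 9.72 th_cw 0.235 rad, rad 0.0485, Ftan_cw -10.7 Frad 4.1 Fz 3.2 |yaw 3.027 z 0.0966 w 0.0191
clk 9.97 th_cw 0.355 rad, rad 0.0485, Ftan_cw -10.8 Frad 3.8 Fz 3.0 |yaw 3.027 z 0.0966 w 0.0195
from 0.373 to 0.853
[[0.045,-0.106,0,0,0,0],[0.051,-0.103,0,0,0,0],[0.057,-0.1,0,0,0,0],[0.063,-0.096,0,0,0,0],[0.069,-0.092,0,0,0,0],[0.074,-0.088,0,0,0,0],[0.08,-0.083,0,0,0,0],[0.084,-0.078,0,0,0,0]]
```

```bash
python3 -m handwheel '[[0.045,-0.106,0,0,0,0],[0.051,-0.103,0,0,0,0],[0.057,-0.1,0,0,0,0],[0.063,-0.096,0,0,0,0]]' >/dev/null; python3 arc.py
python3 -m handwheel '[[0.069,-0.092,0,0,0,0],[0.074,-0.088,0,0,0,0],[0.08,-0.083,0,0,0,0],[0.084,-0.078,0,0,0,0]]' >/dev/null; python3 arc.py 0.06 8 0.853
python3 - <<'E'
from h import *
p=bot.grab_frame("side"); im=p["pixels"].copy()
cv2.imwrite(f"pics/side4.png",cv2.resize(im[180:280,220:320],None,fx=6,fy=6))
E
```

```text
clk 10.47 th_cw 0.596 rad, rad 0.0486, Ftan_cw -10.9 Frad 2.7 Fz 1.6 |yaw 3.027 z 0.0967 w 0.0192
clk 10.97 th_cw 0.836 rad, rad 0.0488, Ftan_cw -11.0 Frad 2.1 Fz 1.0 |yaw 3.026 z 0.0967 w 0.0195
from 0.853 to 1.333
[[0.089,-0.073,0,0,0,0],[0.093,-0.068,0,0,0,0],[0.097,-0.062,0,0,0,0],[0.101,-0.056,0,0,0,0],[0.104,-0.05,0,0,0,0],[0.107,-0.044,0,0,0,0],[0.109,-0.037,0,0,0,0],[0.111,-0.031,0,0,0,0]]
```

View pics/side4.png

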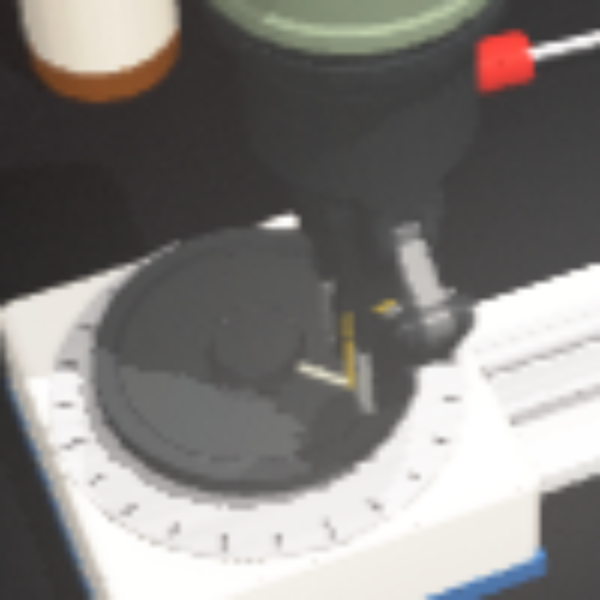

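```bash
python3 -m handwheel '[[0.089,-0.073,0,0,0,0],[0.093,-0.068,0,0,0,0],[0.097,-0.062,0,0,0,0],[0.101,-0.056,0,0,0,0]]' >/dev/null; python3 arc.py
python3 -m handwheel '[[0.104,-0.05,0,0,0,0],[0.107,-0.044,0,0,0,0],[0.109,-0.037,0,0,0,0],[0.111,-0.031,0,0,0,0]]' >/dev/null; python3 arc.py 0.06 4 1.333
```

```text
clk 11.53 th_cw 1.074 rad, rad 0.0488, Ftan_cw -10.9 Frad 2.3 Fz 1.6 |yaw 3.026 z 0.0967 w 0.0194
clk 12.03 th_cw 1.312 rad, rad 0.0489, Ftan_cw -11.5 Frad 0.2 Fz 0.3 |yaw 3.026 z 0.0966 w 0.0189
from 1.333 to 1.573
[[0.113,-0.024,0,0,0,0],[0.114,-0.017,0,0,0,0],[0.115,-0.01,0,0,0,0],[0.115,-0.003,0,0,0,0]]
```

```bash
python3 -m handwheel '[[0.113,-0.024,0,0,0,0],[0.114,-0.017,0,0,0,0],[0.115,-0.01,0,0,0,0],[0.08,-0.002,0,0,0,0],[0,0,0,0,0,0]]' >/dev/null; python3 arc.py -0.06 8
python3 - <<'E'
from h import *
p=bot.grab_frame("side"); im=p["pixels"].copy()
cv2.imwrite(f"pics/side5.png",cv2.resize(im[180:280,220:320],None,fx=6,fy=6))
E
```

```text
clk 12.65 th_cw 1.536 rad, rad 0.0488, Ftan_cw -9.0 Frad 0.3 Fz 0.2 |yaw 3.026 z 0.0966 w 0.0189
from 1.536 to 1.056
[[-0.115,0.008,0,0,0,0],[-0.114,0.015,0,0,0,0],[-0.113,0.021,0,0,0,0],[-0.112,0.028,0,0,0,0],[-0.11,0.035,0,0,0,0],[-0.107,0.041,0,0,0,0],[-0.105,0.048,0,0,0,0],[-0.102,0.054,0,0,0,0]]
```

View pics/side5.png

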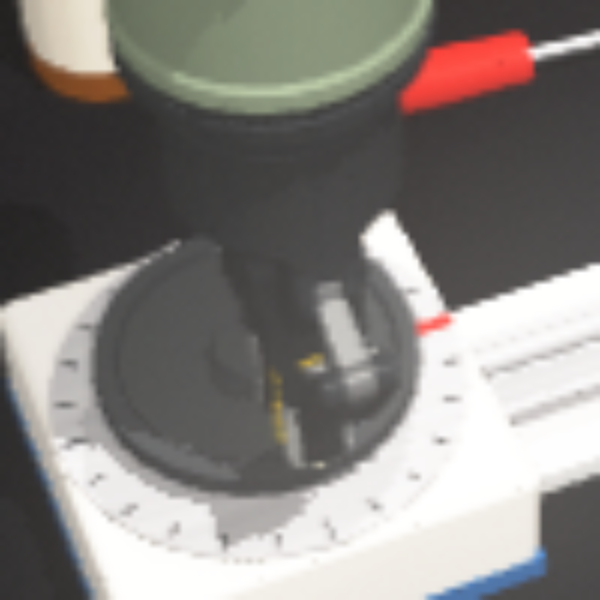

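```bash
python3 -m handwheel '[[-0.115,0.008,0,0,0,0],[-0.114,0.015,0,0,0,0],[-0.113,0.021,0,0,0,0],[-0.112,0.028,0,0,0,0]]' >/dev/null; python3 arc.py
python3 -m handwheel '[[-0.11,0.035,0,0,0,0],[-0.107,0.041,0,0,0,0],[-0.105,0.048,0,0,0,0],[-0.102,0.054,0,0,0,0]]' >/dev/null; python3 arc.py -0.06 8 1.056
```

```text
clk 13.20 th_cw 1.333 rad, rad 0.0489, Ftan_cw 0.8 Frad 3.0 Fz 6.3 |yaw 3.025 z 0.0963 w 0.0193
clk 13.70 th_cw 1.095 rad, rad 0.0489, Ftan_cw 0.6 Frad 5.3 Fz 7.1 |yaw 3.025 z 0.0964 w 0.0191
from 1.056 to 0.576
[[-0.098,0.06,0,0,0,0],[-0.095,0.066,0,0,0,0],[-0.09,0.071,0,0,0,0],[-0.086,0.077,0,0,0,0],[-0.081,0.082,0,0,0,0],[-0.076,0.086,0,0,0,0],[-0.071,0.091,0,0,0,0],[-0.065,0.095,0,0,0,0]]
```

```bash
python3 -m handwheel '[[-0.098,0.06,0,0,0,0],[-0.095,0.066,0,0,0,0],[-0.09,0.071,0,0,0,0],[-0.086,0.077,0,0,0,0]]' >/dev/null; python3 arc.py
python3 -m handwheel '[[-0.081,0.082,0,0,0,0],[-0.076,0.086,0,0,0,0]]' >/dev/null; python3 arc.py
python3 -m handwheel '[[-0.071,0.091,0,0,0,0],[-0.065,0.095,0,0,0,0]]' >/dev/null; python3 arc.py -0.04 8
```

```text
clk 14.20 th_cw 0.854 rad, rad 0.0488, Ftan_cw 1.6 Frad 7.5 Fz 5.8 |yaw 3.025 z 0.0965 w 0.0195
clk 14.45 th_cw 0.733 rad, rad 0.0487, Ftan_cw 2.1 Frad 6.9 Fz 5.5 |yaw 3.025 z 0.0965 w 0.0192
clk 14.70 th_cw 0.612 rad, rad 0.0486, Ftan_cw 0.7 Frad 8.2 Fz 5.0 |yaw 3.025 z 0.0966 w 0.0191
from 0.612 to 0.292
[[-0.043,0.064,0,0,0,0],[-0.04,0.066,0,0,0,0],[-0.037,0.067,0,0,0,0],[-0.035,0.069,0,0,0,0],[-0.032,0.07,0,0,0,0],[-0.029,0.071,0,0,0,0],[-0.026,0.072,0,0,0,0],[-0.023,0.073,0,0,0,0]]
```

Still slack at 0.61, consistent with the slide not having gone beyond 0.6. Continuing in smaller steps.

```bash
python3 -m handwheel '[[-0.043,0.064,0,0,0,0],[-0.04,0.066,0,0,0,0]]' >/dev/null; python3 arc.py
python3 -m handwheel '[[-0.037,0.067,0,0,0,0],[-0.035,0.069,0,0,0,0]]' >/dev/null; python3 arc.py
python3 -m handwheel '[[-0.032,0.07,0,0,0,0],[-0.029,0.071,0,0,0,0]]' >/dev/null; python3 arc.py
python3 -m handwheel '[[-0.026,0.072,0,0,0,0],[-0.023,0.073,0,0,0,0]]' >/dev/null; python3 arc.py -0.04 8 0.292
```

```text
clk 14.95 th_cw 0.529 rad, rad 0.0486, Ftan_cw 0.7 Frad 7.3 Fz 4.7 |yaw 3.025 z 0.0966 w 0.0192
clk 15.20 th_cw 0.448 rad, rad 0.0486, Ftan_cw 0.7 Frad 7.3 Fz 5.4 |yaw 3.025 z 0.0966 w 0.0193
clk 15.45 th_cw 0.385 rad, rad 0.0485, Ftan_cw 9.2 Frad 8.4 Fz 6.2 |yaw 3.025 z 0.0965 w 0.0194
clk 15.70 th_cw 0.329 rad, rad 0.0486, Ftan_cw 9.8 Frad 7.8 Fz 7.9 |yaw 3.024 z 0.0965 w 0.0188
from 0.292 to -0.028
[[-0.02,0.074,0,0,0,0],[-0.017,0.075,0,0,0,0],[-0.014,0.075,0,0,0,0],[-0.011,0.076,0,0,0,0],[-0.008,0.076,0,0,0,0],[-0.005,0.077,0,0,0,0],[-0.002,0.077,0,0,0,0],[0.001,0.077,0,0,0,0]]
```

```bash
python3 -m handwheel '[[-0.02,0.074,0,0,0,0],[-0.017,0.075,0,0,0,0],[-0.014,0.075,0,0,0,0],[-0.011,0.076,0,0,0,0],[-0.008,0.076,0,0,0,0],[-0.005,0.077,0,0,0,0],[0,0,0,0,0,0]]' >/dev/null; python3 arc.py
python3 - <<'E'
from h import *
p=bot.grab_frame("side"); im=p["pixels"].copy()
cv2.imwrite(f"pics/side6.png",cv2.resize(im[180:280,220:320],None,fx=6,fy=6))
print(bot.observe()["position"])
E
```

```text
clk 16.57 th_cw 0.079 rad, rad 0.0483, Ftan_cw 8.0 Frad 6.3 Fz 5.7 |yaw 3.024 z 0.0965 w 0.0194
[ 0.57847748 -0.00527863  0.09652143]
```

View pics/side6.png

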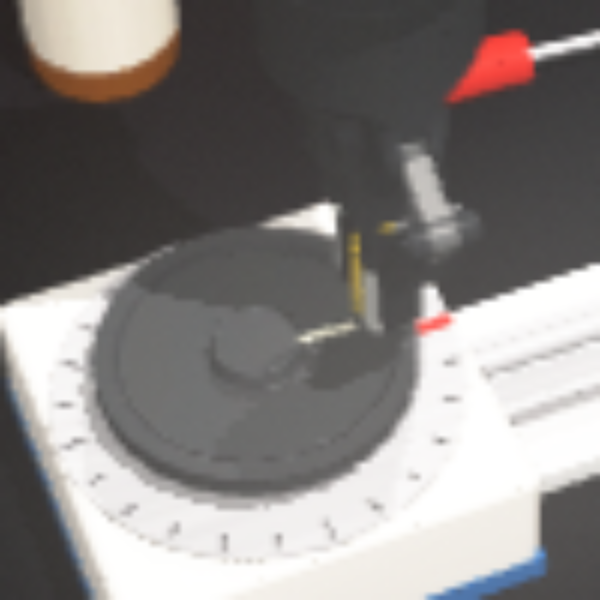

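```bash
python3 -m handwheel '[[0,0,0,0,0,0],[0,0,0,0,0,0],[0,0,0,0,0,0],[0,0,0,0,0,0]]' -0.3; python3 arc.py
python3 -m handwheel '[[0,0,-0.5,0,0,0],[0,0,-0.8,0,0,0],[0,0,-1,0,0,0],[0,0,-1,0,0,0],[0,-0.8,-0.8,0,0,0],[0,-1,0,0,0,0],[0,-1,0,0,0,0],[0,-1,0,0,0,0]]'
python3 -m handwheel '[[0,-1,0,0,0,0],[0,-1,0,0,0,0],[0,-1,0,0,0,0],[0,-1,0,0,0,0],[0,-1,0,0,0,0],[0,-1,0,0,0,0],[0,0,0,0,0,0]]'
python3 - <<'E'
from h import *
for n in("top","side"):
    p=bot.grab_frame(n); np.save(f"{n}7.npy",p,allow_pickle=True)
    im=p["pixels"]; a=im[160:280,230:350] if n=="top" else im[180:280,220:340]
    cv2.imwrite(f"pics/{n}7.png",cv2.resize(a,None,fx=6,fy=6,interpolation=2)[:600])
E
```

```text
clock: 17.12
position: [0.5778, -0.0028, 0.0962]
tool_rot: [-3.142, -0.0, 3.026]
force: [-0.6, -1.2, -0.2]
grip_width: 0.0553
clk 17.12 th_cw 0.030 rad, rad 0.0473, Ftan_cw 1.2 Frad -0.4 Fz -0.2 |yaw 3.026 z 0.0962 w 0.0553
clock: 18.12
position: [0.567, -0.098, 0.1998]
tool_rot: [3.142, 0.001, 3.026]
force: [-0.1, -0.0, 0.7]
grip_width: 0.0558
clock: 19.0
position: [0.5492, -0.2482, 0.1996]
tool_rot: [-3.141, 0.0, 3.023]
force: [1.1, 0.4, 0.5]
grip_width: 0.0557
```

View pics/top7.png

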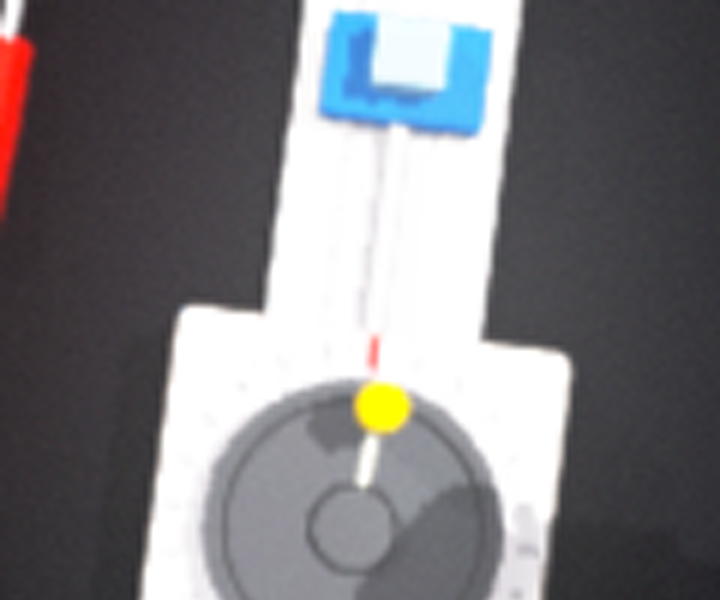

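View pics/side7.png

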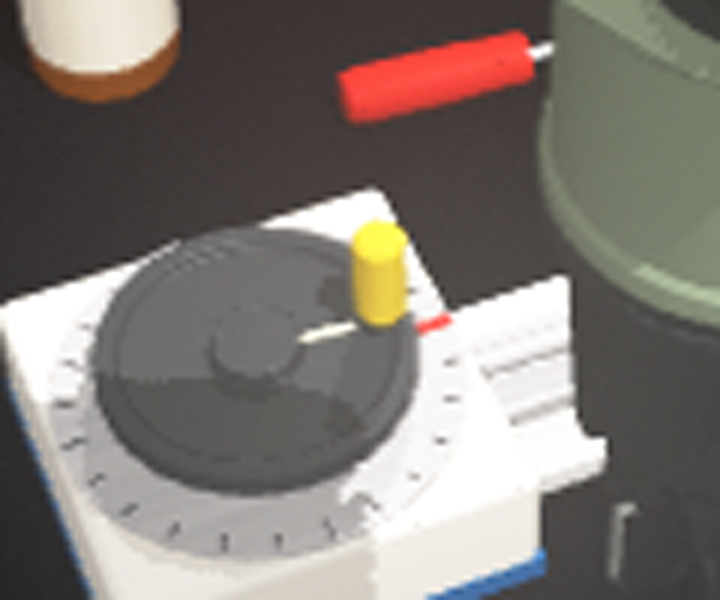

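```bash
cat > fin.py <<'E'
from m import *
import sys
t=np.load(sys.argv[1],allow_pickle=True).item()
im=t["pixels"]
def wc(img,cond,box):
    x0,y0,x1,y1=box; w=np.clip(cond(img[y0:y1,x0:x1].astype(float)),0,None)
    Y,X=np.mgrid[y0:y1,x0:x1]; return np.array([(w*X).sum(),(w*Y).sum()])/w.sum()
ye=lambda a:np.minimum(a[...,1],a[...,2])-a[...,0]-60
kb=blob(im,(22,120,120),(35,255,255),(245,190,330,290))[0]; b=[int(kb[0])-8,int(kb[1])-8,int(kb[0])+9,int(kb[1])+9]
k=wc(im,ye,b)
re=lambda a:a[...,2]-a[...,1]-25
im0=np.load("top7.npy",allow_pickle=True).item()["pixels"]
mpx=wc(im,re,(287,212,297,222)); 
K_=atz(t,k,.130)[:2]; M=atz(t,mpx,.067)[:2]
out=[]
for th in (190,200,215):
    c=(.531,.004)
    for _ in range(3): c,*q=circ(im,t,c,th)
    out.append(c)
print("knob",k,K_,"mark",mpx,M,"hub fits",np.round(out,4).tolist(),q)
# boss circle: dark ring r? fit by min along rays around c
g=im.max(2).astype(np.float32); c=np.mean(out,0); P=[]
for a in np.radians(np.arange(0,360,5)):
    rs=np.arange(.010,.024,.0003); pts=np.c_[c[0]+rs*np.cos(a),c[1]+rs*np.sin(a),0*rs+.088]
    uv=proj(t,pts).astype(np.float32); v=cv2.remap(g,uv[:,0],uv[:,1],1).ravel(); i=np.argmin(v); P.append(pts[i,:2])
P=np.array(P); f=lambda q:np.hypot(*(P-q[:2]).T)-q[2]
r=least_squares(f,[*c,.017],loss="soft_l1",f_scale=.0007).x; print("boss",r)
an=lambda v:np.arctan2(v[1],v[0])
for h in(c,r[:2]): print("mark dir %.3f knob dir %.3f |m| %.4f |k| %.4f -> theta_cw %.3f ; vs gearbox yaw(-6.5deg) %.3f"%(an(M-h),an(K_-h),np.linalg.norm(M-h),np.linalg.norm(K_-h),an(M-h)-an(K_-h),np.radians(-6.5)-an(K_-h)))
E
python3 fin.py top7.npy
```

```text
knob [293.23636364 227.37582529] [ 0.57744824 -0.00449905] mark [291.78664193 218.43599258] [ 0.60069858 -0.00355996] hub fits [[0.5297, 0.0039], [0.5294, 0.004], [0.5291, 0.0042]] [np.float64(0.0002570159165942963), np.float64(0.0005995717000712009), 84]
boss [0.52976891 0.00358067 0.01737015]
mark dir -0.106 knob dir -0.176 |m| 0.0717 |k| 0.0488 -> theta_cw 0.070 ; vs gearbox yaw(-6.5deg) 0.062
mark dir -0.100 knob dir -0.168 |m| 0.0713 |k| 0.0484 -> theta_cw 0.068 ; vs gearbox yaw(-6.5deg) 0.054
```

Run:
```python
from m import *
s=np.load("side7.npy",allow_pickle=True).item(); t=np.load("top7.npy",allow_pickle=True).item()
f=lambda u,o:np.array(u)/6.+np.array(o)-.42
for z in(.0875,.092):
  a=atz(s,f((302,339),(220,180)),z);b=atz(s,f((352,327),(220,180)),z); d=b-a; print("side idx",a[:2],b[:2],np.arctan2(d[1],d[0]),np.linalg.norm(d))
a=atz(s,f((417,328),(220,180)),.067);b=atz(s,f((452,319),(220,180)),.067); d=b-a; print("side mark",a[:2],b[:2],np.arctan2(d[1],d[0]),np.linalg.norm(d))
a=atz(t,f((361,485),(230,160)),.0875);b=atz(t,f((374,435),(230,160)),.0875); d=b-a; print("top idx",a[:2],b[:2],np.arctan2(d[1],d[0]))
# side knob cap & body
h=cv2.cvtColor(s["pixels"],cv2.COLOR_BGR2HSV); m=cv2.inRange(h,(20,90,60),(35,255,255)); m[:, :270]=0; m[:,295:]=0;m[:210]=0;m[240:]=0
ys,xs=np.nonzero(m); c=[xs.mean(),ys.mean()]; print("side knob",c,atz(s,c,.109)[:2])
```

```text
side idx [ 0.54807868 -0.00399928] [ 0.56656627 -0.00795824] -0.21095520386244432 0.01890672343695162
side idx [ 0.54656895 -0.0074226 ] [ 0.56493763 -0.01135609] -0.21095520386245487 0.01878512300419382
side mark [ 0.5949923  -0.00496144] [ 0.60858192 -0.00760819] -0.19235463597938396 0.013844963901090274
top idx [0.54768851 0.00134014] [ 0.56744155 -0.00348266] -0.2394696178585834
side knob [np.float64(282.9310344827586), np.float64(225.08275862068965)] [ 0.57946466 -0.00680282]
```

Run:
```python
from h import *
print(delta([.5785,-.0053,.1965],3.026))
```

```text
[array([-0.03 ,  9.692,  0.116]), array([0.    , 0.0001, 0.    ])]
```

```bash
python3 -m handwheel '[[0,0.97,0,0,0,0],[0,0.97,0,0,0,0],[0,0.97,0,0,0,0],[0,0.97,0,0,0,0],[0,0.97,0,0,0,0],[0,0.97,0,0,0,0],[0,0.97,0,0,0,0],[0,0.97,0,0,0,0]]'
python3 -m handwheel '[[0,0.97,0,0,0,0],[0,0.96,0.1,0,0,0],[0,0,0,0,0,0]]'
python3 - <<'E'
from h import *
print(delta([.5785,-.0053,.0965],3.026))
E
```

```text
clock: 20.1
position: [0.5721, -0.0515, 0.1992]
tool_rot: [3.141, 0.0, 3.028]
force: [-0.2, 0.0, -0.5]
grip_width: 0.0558
clock: 20.48
position: [0.5776, -0.0025, 0.1965]
tool_rot: [3.141, -0.0, 3.03]
force: [0.1, 0.2, 0.8]
grip_width: 0.0557
[array([-0.05 , -0.112,  3.998]), array([ 0.0002, -0.    ,  0.0007])]
```

```bash
python3 -m handwheel '[[-0.05,-0.11,0.9,0,0,0],[0,0,0.9,0,0,0],[0,0,0.9,0,0,0],[0,0,0.7,0,0,0],[0,0,0.4,0,0,0],[0,0,0.2,0,0,0],[0,0,0,0,0,0]]'
python3 -m handwheel '[[0,0,0,0,0,0],[0,0,0,0,0,0],[0,0,0,0,0,0],[0,0,0,0,0,0],[0,0,0,0,0,0],[0,0,0,0,0,0]]' 1 25; python3 arc.py -0.02 5;
python3 -c "
from h import *
print(bot.observe()['position'])"
```

```text
clock: 21.35
position: [0.5787, -0.0085, 0.0965]
tool_rot: [-3.142, 0.0, 3.026]
force: [-0.6, -0.2, -0.0]
grip_width: 0.0557
clock: 22.1
position: [0.5789, -0.0084, 0.0966]
tool_rot: [3.141, 0.001, 3.026]
force: [0.9, 0.2, 6.5]
grip_width: 0.0192
clk 22.10 th_cw 0.140 rad, rad 0.0495, Ftan_cw -0.4 Frad 0.9 Fz 6.5 |yaw 3.026 z 0.0966 w 0.0192
from 0.14 to 0.04
[[-0.005,0.038,0,0,0,0],[-0.004,0.038,0,0,0,0],[-0.003,0.038,0,0,0,0],[-0.003,0.038,0,0,0,0],[-0.002,0.038,0,0,0,0]]
[ 0.5789292  -0.00841691  0.09658873]
```

```bash
python3 -m handwheel '[[-0.005,0.038,0,0,0,0],[-0.004,0.038,0,0,0,0],[-0.003,0.038,0,0,0,0],[-0.003,0.038,0,0,0,0],[-0.002,0.038,0,0,0,0]]' >/dev/null; python3 arc.py
python3 -m handwheel '[[-0.002,0.038,0,0,0,0],[0,0.038,0,0,0,0],[0,0,0,0,0,0]]' >/dev/null; python3 arc.py
```

```text
clk 22.73 th_cw 0.076 rad, rad 0.0495, Ftan_cw 10.4 Frad 1.5 Fz 6.2 |yaw 3.025 z 0.0966 w 0.0189
clk 23.10 th_cw 0.047 rad, rad 0.0495, Ftan_cw 9.0 Frad 1.3 Fz 6.6 |yaw 3.025 z 0.0965 w 0.0191
```

```bash
python3 -m handwheel '[[0,0.03,0,0,0,0],[0,0.03,0,0,0,0],[0,0,0,0,0,0],[0,0,0,0,0,0]]' >/dev/null; python3 arc.py
```

```text
clk 23.60 th_cw 0.017 rad, rad 0.0495, Ftan_cw 9.9 Frad 1.9 Fz 6.5 |yaw 3.025 z 0.0965 w 0.0195
```

```bash
python3 -m handwheel '[[0,0.01,0,0,0,0],[0,0,0,0,0,0]]' >/dev/null; python3 arc.py
python3 -m handwheel '[[0,0,0,0,0,0],[0,0,0,0,0,0],[0,0,0,0,0,0],[0,0,0,0,0,0]]' -0.3; 
python3 -m handwheel '[[0,0,-0.5,0,0,0],[0,0,-0.8,0,0,0],[0,0,-1,0,0,0],[0,0,-1,0,0,0],[0,-0.8,-0.8,0,0,0],[0,-1,0,0,0,0],[0,-1,0,0,0,0],[0,-1,0,0,0,0]]'
python3 -m handwheel '[[0,-1,0,0,0,0],[0,-1,0,0,0,0],[0,-1,0,0,0,0],[0,-1,0,0,0,0],[0,-1,0,0,0,0],[0,-1,0,0,0,0],[0,0,0,0,0,0],[0,0,0,0,0,0]]'
python3 - <<'E'
from h import *
for n in("top","side"):
    p=bot.grab_frame(n); np.save(f"{n}8.npy",p,allow_pickle=True)
    im=p["pixels"]; a=im[160:280,230:350] if n=="top" else im[180:280,220:340]
    cv2.imwrite(f"pics/{n}8.png",cv2.resize(a,None,fx=6,fy=6,interpolation=2)[:600])
s=p
h=cv2.cvtColor(s["pixels"],cv2.COLOR_BGR2HSV); m=cv2.inRange(h,(20,90,60),(35,255,255)); m[:, :270]=0; m[:,295:]=0;m[:205]=0;m[240:]=0
ys,xs=np.nonzero(m); c=[xs.mean(),ys.mean()]; print("side knob",c,atz(s,c,.109)[:2])
E
python3 fin.py top8.npy
```

```text
clk 23.85 th_cw 0.013 rad, rad 0.0495, Ftan_cw 9.9 Frad 1.4 Fz 6.3 |yaw 3.025 z 0.0965 w 0.0193
clock: 24.35
position: [0.5799, 0.0, 0.0962]
tool_rot: [3.142, -0.0, 3.026]
force: [0.4, 0.4, -0.6]
grip_width: 0.0555
clock: 25.35
position: [0.569, -0.0953, 0.1998]
tool_rot: [3.142, 0.001, 3.026]
force: [0.7, 0.6, 0.2]
grip_width: 0.0554
clock: 26.35
position: [0.552, -0.243, 0.1993]
tool_rot: [3.141, 0.0, 3.026]
force: [-0.5, 0.8, -0.3]
grip_width: 0.0557
side knob [np.float64(282.2808219178082), np.float64(224.1917808219178)] [ 0.57945509 -0.00385001]
knob [291.89462453 227.15872371] [ 0.57789022 -0.00143731] mark [291.78171642 218.44402985] [ 0.60067895 -0.00354835] hub fits [[0.5298, 0.0039], [0.5294, 0.004], [0.5291, 0.0041]] [np.float64(0.0004911196853585632), np.float64(0.0006318000918388882), 84]
boss [0.53023251 0.00390114 0.0171096 ]
mark dir -0.106 knob dir -0.112 |m| 0.0717 |k| 0.0488 -> theta_cw 0.006 ; vs gearbox yaw(-6.5deg) -0.002
mark dir -0.105 knob dir -0.112 |m| 0.0708 |k| 0.0480 -> theta_cw 0.006 ; vs gearbox yaw(-6.5deg) -0.002
```

View pics/top8.png

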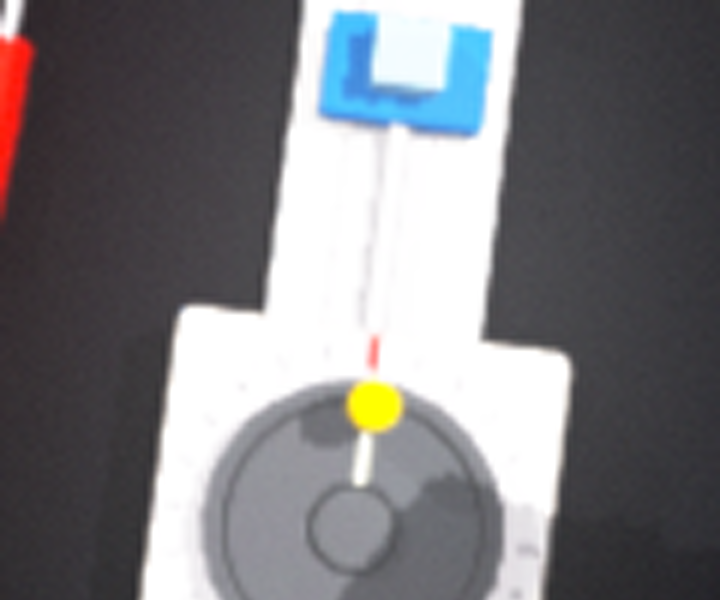

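View pics/side8.png

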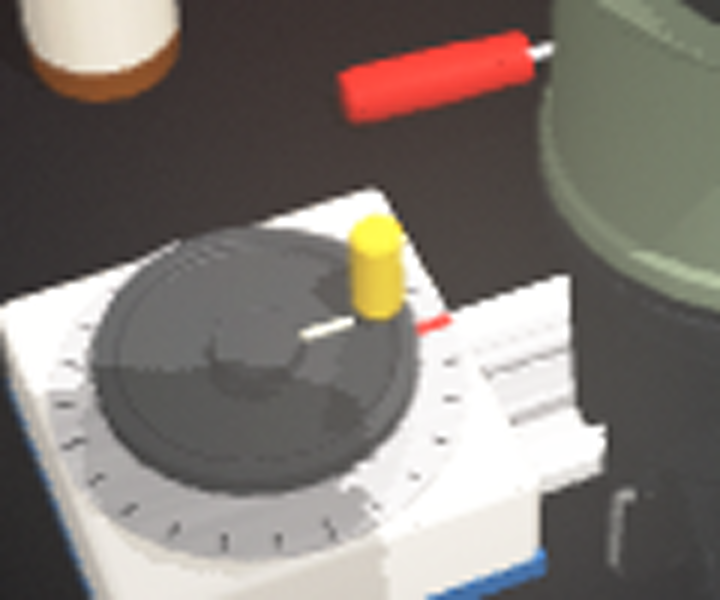

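Top view: the knob (enlarged 375,407), white index and red mark (374,352) are in line. The side camera agrees. Arm is stationary and clear, so I'm handing in.

```bash
python3 -c "
from workcell import bot
print(bot.observe()['clock'],bot.observe()['qd'].round(3)); print(bot.job_done())"
```

```text
26.45 [-0.001  0.003  0.003  0.     0.001 -0.001  0.002]
the job is handed in; nothing more can be done
None
```

The wheel is set and the job is handed in at 26.5 s, with knob and white index in line with the red mark. No verdict was reported. Angles below are wheel angles measured from the mark, positive clockwise.

**Clockwise:** I gripped the knob with 25 N about 1.07 rad anticlockwise of the mark and wound clockwise. The slack ended near −0.05 rad, when the push jumped from about 1 N to 11 N. I stopped at 1.54 rad.

**Back:** The drive took hold again at about 0.41 rad. That means the slide had gone about 0.41 mm past its mark position, inside the allowed 0.1 mm to tenth of a turn (about 0.63 mm).

**Final setting:** I stopped a little short and let go to check with the cameras, which showed about 0.07 rad still to go. I then gripped again and finished the turn anticlockwise under drive. The regrip was about 3 mm off and pushed the wheel back about 0.06 rad clockwise. That stayed within the slack, and the drive took hold again where I had let go.

**Last checks:**
- **Wheel angle:** the top camera put it between −0.002 and +0.006 rad of the mark, depending on how the mark direction is taken. The side camera agreed.
- **Slide position:** I judged this by feel and wheel angle only, because its movement is too small to see in the pictures.
- **Forces and clearance:** forces in the readings I took stayed under about 15 N. The gripper was open and clear of everything. I did not go near or touch the bottle, rack or screwdriver, but I did not measure their positions again at the end.

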